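Close a curing pot with its nested lids, then lift off the outer lid alone

ROBOT

A 6-joint arm with a two-finger parallel gripper is mounted at the origin on a cart in front of the work surface, level with it; the furniture and walls round the work are solid. World frame = base frame: x ahead of the robot, y to its left, z up, the work surface at z = 0. Lengths are in m, angles in degrees, forces in N, time in s.
With the tool pointing down it reaches from about 0.3 to 0.75 m from the base axis. Payload 8.5 kg.
Tool frame: the origin (TCP) lies on the centre line of the jaws, within the pads' length; the fingertips stand 11 mm ahead of it and the grasp point (between the pads) lies 8 mm behind it; z points along the fingers, y is the line along which they close (so a half turn about z gives the same grasp; the last joint's range is limited). The gripper opens to 85 mm and grips with 20 to 120 N. Pads are 22 mm wide; open, the fingers measure 114 mm over their backs; the gripper's body (76 mm by 85 mm) begins 54 mm behind the grasp point. The pads swing forward as they close: fully open they stand 13 mm farther back than shut.
Start: joints at [55.101, 21.807, 74.336, -0, 83.858, -12.336], TCP at [0.211, 0.508, 0.242] pointing down, gripper open.
Joint ranges: [-178.18, 178.18], [-50.72, 133.34], [12.68, 142.11], [-81.47, 261.47], [9.98, 163.14], [-165.26, 165.26]. Speed limits (degrees/s): [136.94, 136.94, 180, 180, 180, 180].

INTERFACE

Orientations are given as a 3x3 rotation matrix whose columns are the frame's x, y, z axes.
In Python, from rig import env, monitor, job, get_image gives the robot as it stands (env), with the cameras as plain functions, the readings (monitor) and the job (job).
- The arm moves only by the tool creep_tool, called by a JSON object that holds its "name" and its "arguments". Schema: {"type":"object","properties":{"deltas":{"type":"object","properties":{"ticks":{"type":"array","items":{"type":"array","items":{"type":"number"},"minItems":5,"maxItems":5},"minItems":1,"maxItems":10}},"additionalProperties":false,"required":["ticks"]},"force":{"type":"number"},"only":{"type":"string"},"quiet":{"type":"boolean"},"lines":{"type":"string"}},"required":["deltas"],"additionalProperties":false}. deltas is an object whose key "ticks" holds a list of rows, 1 to 10 of them, each of 5 numbers: dx, dy, dz in m, then a turn about the tool's z in degrees, then the finger opening in m; each row shifts and turns the commanded pose from where the row before left it, along the tool's axes as they then stand; what a row does not reach is not made up. A row lasts 1/10 s, in which the tool goes at most 0.05 m and 8.59 degrees, less where a joint would pass 70% of its speed; a pose out of reach is approached as far as the arm can. The fingers move at their own pace and stop on an object; force is the grip in N (left out, the last holds). Time passes only in rows, so rows that do not move let the fingers close. The tool returns the time, the measured TCP pose, the force, the opening and the grip force at its end. only (a regular expression) keeps the lines of the reply that match it, lines (a string "A,B") keeps lines A to B, and quiet returns only ok. Input that does not fit is refused with a message, and nothing moves.
- monitor.observe(): the state, without advancing time (a new reading comes with each control period).
- get_image(name): name is "scene" or "top"; returns a dict with "pixels" (384x512x3 uint8, red, green, blue), "K" (3x3 intrinsics, pixels), "extrinsics" (4x4, takes a point from world to camera coordinates). Camera axes: x right, y down, z forward; pixel columns grow to the right and rows downward; lengths in m; the calibration is good to about 2 mm. A picture is of the moment at which its call begins. There is no depth.
- job.close_job(): hands the job in; it is judged then, once.
The state is a dict: "time_s": time; "q": joint angles; "qvel": joint speeds; "joint_efforts": joint torques, N m; "position": TCP position; "tool_rot": TCP orientation; "ft_force": force on the tool from outside, world axes, zero at the start; "wrist_torque": the same for the moment, N m; "grip_width": finger opening in m; "gripper_force": force on a finger pad.
Only numpy, scipy, OpenCV 4.12 (cv2) and the standard library are available. Lean on these libraries where they do the work, as an engineer would, in place of code of your own. Each camera call takes 0.05 s, during which the arm holds its last target. There are 200 camera calls.

TASK

Close the curing pot with the nested pair of lids from the wire rest: carry the pair together by the red stem, feed the guide rod under it through the brass eyelet inside the pot, lower it gently until the vented inner lid sits fully home on the pot's rim, and let go of the stem. Then take the blue outer lid by its white collar and, so that the vents are clear, lift it off alone, straight up and level, at least 10 cm, leaving the inner lid seated and undisturbed. Finish while still holding the outer lid up there above the pot; do not put it down, and leave the other things on the bench alone.

Things in the scene. Friction and masses are not known exactly. Their poses are not given: they have to be found in the camera images.
- pot: Open round aluminium curing pot, fixed to the worktop, on a dark disc foot 128 mm across, 4 thick. Origin: centre of its underside, on the worktop; z up. Outside diameter 104, inside 96, rim at 80 mm. A brass strap 32 mm wide crosses it inside, 36 to 42 mm above the origin, with the guide eyelet at its centre. Small white crowns lie on its floor.
- eyelet (a point): Centre of the upper mouth of the eyelet in the pot's brass strap, on the pot's axis, 42 mm above the worktop: a vertical through hole of 16 mm diameter, 6 mm deep, slightly chamfered.
- rest: Round wire rest, fixed to the worktop: steel ring (outside 106, inside 94 mm), top 72 mm above the origin, on three legs over a black foot ring 112 mm across. Origin: centre of its underside, on the worktop. The lids start on it. Pot and rest may stand either way round (left or right).
- inner_lid: Inner lid, loose, 0.2 kg, z up. Origin: centre of its flange's underside (level with the pot's rim, on its axis, when home). Aluminium flange 104 mm diameter, 8 thick, with vent holes; below it a black plug 90 mm diameter, 8 deep, tapered (3 mm play in the pot) and a steel guide rod 10 mm diameter to 55 below the origin; above it a red round stem 16 mm diameter to 60 above the origin.
- rod_tip (a point): Pointed lower end of the guide rod of the inner lid: 55 mm below the inner lid's origin. Fully home it is 17 mm below the mouth of the eyelet.
- stem_top (a point): Top of the red stem of the inner lid, on its axis. With both lids nested, the stem stands 26 mm out of the white collar; grip it there from above, from any side. Lifting the stem lifts both lids.
- outer_lid: Blue outer lid, loose, 0.14 kg, z up, lies on the inner lid. Origin: centre of the disc's underside, 8 mm above the inner lid's origin when nested. Disc 120 mm diameter, 5 thick; skirt (inside 111) 7 mm down round the inner lid. White hollow collar, outside 40, inside 24 mm, from 5 to 26 above the origin, round the stem; grip its outside from above, stem between the fingers.
- collar_top (a point): Centre of the top of the white collar of the outer lid, 26 mm above the outer lid's origin.
- cast_a: Bystander: cream dental cast, 66x68x29 mm, origin under its centre.
- cast_b: Bystander: white dental cast, 68x66x29 mm, origin under its centre.
- jar: Bystander: small white jar with a red cap, 41 mm across, 44 mm high, origin under its centre.
- dropper: Bystander: small brown bottle with a black cap, 40 mm across, 62 mm high, origin under its centre.
- carver: Bystander: wax carver with a black grip, lying flat, about 144 mm long, 8 mm thick.
- wax: Bystander: pink wax stick, lying flat, about 85 mm long, 9 mm thick.
- brush_cyan: Bystander: thin cyan brush, lying flat, about 195 mm long.
- marker_pen: Bystander: red and white marker pen, lying flat, 135 mm long, 16 mm thick.

How it is judged (in metres and radians):
On the way, in this order (a step that is already met when the one before it is completed fails the run):
1. the nested pair is lifted together off the rest (z of inner_lid in the frame of rest above 0.09 m and z of outer_lid in the frame of inner_lid below 0.012 m and horizontal distance between outer_lid and inner_lid below 0.01 m), for 0.1 s.
2. the end of the guide rod is through the pot's eyelet, with both lids still nested (z of rod_tip in the frame of eyelet below -0.007 m and horizontal distance between rod_tip and eyelet below 0.008 m and z of outer_lid in the frame of inner_lid below 0.012 m and horizontal distance between outer_lid and inner_lid below 0.01 m).
3. the pair is fully home on the pot and let go (z of inner_lid in the frame of pot between 0.076 and 0.084 m and horizontal distance between inner_lid and pot below 0.006 m and angle between inner_lid's own z axis and vertical below 0.06 rad and z of outer_lid in the frame of inner_lid below 0.012 m and horizontal distance between outer_lid and inner_lid below 0.01 m and contact force between the fingers and inner_lid below 0.1 N and contact force between the fingers and outer_lid below 0.1 N), for 0.2 s.
4. the outer lid is lifted clear while the inner lid stays seated (z of inner_lid in the frame of pot between 0.076 and 0.084 m and horizontal distance between inner_lid and pot below 0.006 m and angle between inner_lid's own z axis and vertical below 0.06 rad and z of outer_lid in the frame of inner_lid above 0.03 m and contact force between the fingers and outer_lid above 1 N), for 0.1 s.
At the end, for the whole second after the job is handed in: Inner lid fully home on the pot (height within 4 mm, centre 6 mm, tilt 0.06 rad), still and untouched; the gripper holds the outer lid at rest, level within 0.2 rad, centre within 60 mm of the pot's axis, raised at least 87 mm from its nested place, touching neither inner lid nor pot (z of inner_lid in the frame of pot between 0.076 and 0.084 m and horizontal distance between inner_lid and pot below 0.006 m and angle between inner_lid's own z axis and vertical below 0.06 rad and linear speed of inner_lid below 0.02 m/s and contact force between the fingers and inner_lid below 0.1 N and z of outer_lid in the frame of pot above 0.175 m and horizontal distance between outer_lid and pot below 0.06 m and angle between outer_lid's own z axis and vertical below 0.2 rad and linear speed of outer_lid below 0.03 m/s and contact force between the fingers and outer_lid above 1 N and contact force between outer_lid and inner_lid below 0.05 N and contact force between outer_lid and pot below 0.05 N); the arm keeps its last pose, push and grip.
It fails at once if the outer lid comes off while the inner lid is not fully home on the pot ((z of outer_lid in the frame of inner_lid above 0.016 m or horizontal distance between outer_lid and inner_lid above 0.02 m) and not (z of inner_lid in the frame of pot between 0.076 and 0.084 m and horizontal distance between inner_lid and pot below 0.006 m and angle between inner_lid's own z axis and vertical below 0.06 rad)).
It fails at once if the pair is dropped or slammed onto the pot (faster than 0.3 m/s within 6 cm of its seat) (horizontal distance between inner_lid and pot below 0.02 m and z of inner_lid in the frame of pot below 0.14 m and linear speed of inner_lid above 0.3 m/s).
It fails at once if the outer lid tips by more than 0.4 rad (angle between outer_lid's own z axis and vertical above 0.4 rad).
It fails at once if another thing on the bench is moved by more than 3 cm (distance of any of cast_a, cast_b, jar, dropper, carver, wax, brush_cyan, marker_pen from where it was at the start of the episode above 0.03 m).
It also fails if it takes over 48 s, if anything falls off the work surface, if the arm or the gripper's body presses on something with over 40 N, if the wrist force passes 120 N, or if a joint passes its speed limit or range.

## Working session

There is one attempt and no reset: what is moved stays moved. The work goes in short steps, Python scripts to look and compute and a tool call to move; the robot and the scene stay as the last step left them, time stands still between calls to the robot, and variables do not carry over. Pictures are saved under pics/ and viewed, at most 13 in all, crops included, and the job is handed in when it is done.

```bash
ls; mkdir -p pics; python3 - <<'E'
from rig import env, monitor, job, get_image
import cv2,numpy as np
for n in("scene","top"):
    im=get_image(n); cv2.imwrite(f"pics/{n}0.png",im["pixels"][:,:,::-1])
    print(n,im["K"].tolist(),np.round(im["extrinsics"],4).tolist())
s=monitor.observe(); print(s)
E
```

```text
pics
rig.py
scene [[439.9802577565627, 0.0, 255.1269991926384], [0.0, 439.9802577565627, 189.72249649247365], [0.0, 0.0, 1.0]] [[-0.5133, -0.8581, -0.0116, 0.4596], [-0.3604, 0.2278, -0.9046, 0.2289], [0.7789, -0.4602, -0.4262, 1.2475], [0.0, 0.0, 0.0, 1.0]]
top [[441.96037273641787, 0.0, 248.4976313259975], [0.0, 441.96037273641787, 196.56638580394736], [0.0, 0.0, 1.0]] [[-0.0157, -0.9998, -0.0106, 0.2577], [-0.9815, 0.0175, -0.1908, 0.5397], [0.1909, 0.0074, -0.9816, 1.5858], [0.0, 0.0, 0.0, 1.0]]
{'time_s': 0.1, 'q': array([ 5.51017213e+01,  2.18375404e+01,  7.43782205e+01, -2.68098701e-03,
        8.38575676e+01, -1.23359547e+01]), 'qvel': array([-0.04065136, -0.1157011 , -0.0439442 , -0.10678063,  0.10954945,
       -0.09584496]), 'joint_efforts': array([ 4.19221848e-03, -4.49219441e+01, -2.31657976e+01, -1.07460269e-04,
        3.65089378e-03, -1.23422475e-05]), 'position': array([0.21090212, 0.50769646, 0.24178255]), 'tool_rot': array([[-9.23464572e-01,  3.83683076e-01, -6.94057318e-04],
       [ 3.83683636e-01,  9.23463973e-01, -1.07628894e-03],
       [ 2.27983076e-04, -1.26021314e-03, -9.99999180e-01]]), 'ft_force': array([ 0.92204429, -0.92651463, -0.04089568]), 'wrist_torque': array([ 0.02177809, -0.0008246 , -0.01860364]), 'gripper_force': 0.0, 'grip_width': 0.08581600623749222}
```

View pics/scene0.png

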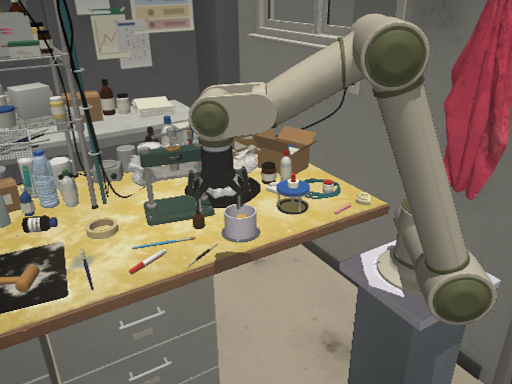

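View pics/top0.png

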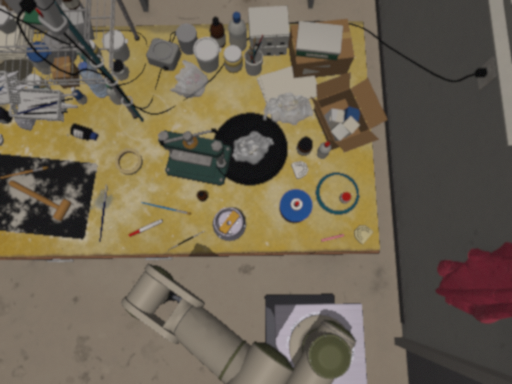

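The scene view shows the pot at about (240,222) and the blue lids on the rest at about (293,190). The top view has the pot at about (229,223) and the lids at about (296,206). The arm is on the left and clear of both.

```bash
python3 - <<'E'
import cv2,numpy as np
s=cv2.imread("pics/scene0.png");t=cv2.imread("pics/top0.png")
c=lambda im,x,y:cv2.resize(im[y-28:y+28,x-37:x+37],None,fx=5.3,fy=5.3,interpolation=cv2.INTER_NEAREST)
cv2.imwrite("pics/crop0.png",np.vstack([np.hstack([c(s,240,222),c(s,293,193)]),np.hstack([c(t,229,223),c(t,296,206)])]))
for im,x,y in((t,229,223),(s,240,214)):
    g=cv2.cvtColor(im,cv2.COLOR_BGR2HSV)
    print("row",g[y,x-22:x+23].tolist());
    print("col",g[y-22:y+23,x].tolist())
E
```

```text
row [[22, 138, 159], [22, 139, 158], [22, 141, 159], [22, 137, 158], [22, 130, 151], [21, 99, 131], [11, 29, 123], [146, 14, 128], [141, 16, 109], [143, 11, 89], [140, 16, 97], [137, 15, 118], [146, 12, 147], [159, 11, 163], [0, 17, 164], [11, 51, 169], [16, 101, 171], [18, 148, 171], [19, 167, 162], [18, 137, 140], [14, 69, 115], [176, 17, 121], [172, 19, 146], [10, 45, 160], [16, 107, 165], [18, 147, 161], [16, 109, 150], [9, 40, 146], [165, 13, 159], [159, 10, 178], [155, 8, 181], [154, 12, 174], [147, 13, 171], [142, 17, 169], [143, 15, 152], [141, 16, 115], [143, 14, 75], [173, 15, 67], [19, 64, 96], [22, 106, 130], [22, 127, 153], [22, 131, 161], [22, 135, 164], [22, 134, 164], [23, 136, 161]]
col [[22, 123, 166], [23, 120, 166], [22, 119, 165], [22, 116, 165], [22, 114, 163], [22, 99, 155], [18, 57, 134], [4, 18, 111], [162, 13, 96], [145, 15, 100], [143, 16, 128], [160, 15, 154], [0, 22, 163], [13, 52, 162], [17, 87, 170], [18, 122, 173], [19, 156, 172], [19, 174, 170], [19, 165, 165], [17, 110, 156], [9, 44, 152], [170, 20, 153], [172, 19, 146], [12, 55, 138], [18, 132, 149]
[... 968 characters left out ...]
 221], [24, 102, 221], [24, 96, 220]]
col [[23, 23, 45], [18, 28, 46], [20, 34, 45], [38, 20, 50], [30, 4, 64], [40, 11, 67], [30, 8, 64], [30, 4, 66], [30, 4, 66], [30, 8, 65], [15, 8, 67], [30, 8, 67], [45, 7, 78], [30, 3, 78], [0, 0, 109], [140, 6, 134], [165, 4, 134], [168, 8, 150], [165, 7, 155], [158, 7, 153], [158, 7, 153], [123, 16, 155], [18, 128, 204], [19, 157, 213], [19, 155, 211], [20, 164, 210], [171, 11, 225], [137, 10, 175], [158, 7, 156], [156, 8, 155], [160, 10, 160], [168, 8, 159], [158, 6, 157], [150, 7, 155], [156, 8, 156], [158, 6, 159], [150, 8, 158], [150, 5, 158], [162, 8, 162], [156, 8, 157], [156, 8, 157], [150, 6, 157], [150, 6, 158], [143, 6, 160], [160, 5, 156]]
```

View pics/crop0.png

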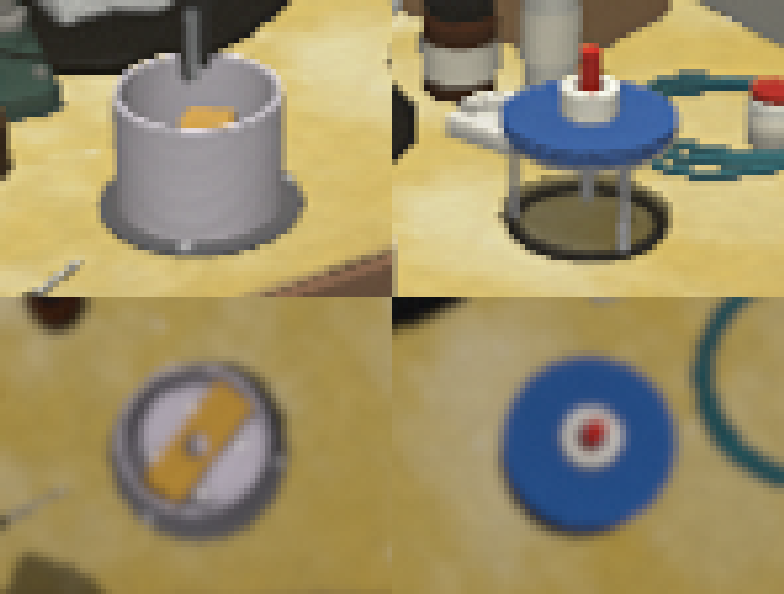

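The crops show the pot open with its brass strap and a grey eyelet at its centre. The lids are nested on the rest with the red stem upright inside the white collar. Next I'll measure both views.

```bash
cat > h.py <<'E'
import cv2,numpy as np
from rig import env, monitor, job, get_image
class V:
    def __init__(s,n):
        d=get_image(n); s.im=d["pixels"]; s.K=d["K"]; s.E=d["extrinsics"]
        s.hsv=cv2.cvtColor(s.im,cv2.COLOR_RGB2HSV).astype(int)
        s.R=s.E[:3,:3]; s.c=-s.R.T@s.E[:3,3]
    def ray(s,p): return s.R.T@np.linalg.inv(s.K)@[p[0],p[1],1]
    def at(s,p,z): d=s.ray(p); return s.c+d*(z-s.c[2])/d[2]
    def proj(s,X): q=s.K@(s.R@np.asarray(X)+s.E[:3,3]); return q[:2]/q[2]
    def mask(s,box,h0,h1,s0,s1,v0=0,v1=255):
        H,S,W=s.hsv[...,0],s.hsv[...,1],s.hsv[...,2]
        hm=(H>=h0)&(H<=h1) if h0<=h1 else (H>=h0)|(H<=h1)
        m=hm&(S>=s0)&(S<=s1)&(W>=v0)&(W<=v1); k=np.zeros_like(m); x0,y0,x1,y1=box; k[y0:y1,x0:x1]=1
        return (m&k).astype(np.uint8)
def cen(m,w=None): 
    y,x=np.nonzero(m); return np.array([x.mean(),y.mean()])
def big(m):
    n,l,st,_=cv2.connectedComponentsWithStats(m); return (l==1+np.argmax(st[1:,4])).astype(np.uint8)
def ell(m):
    c=max(cv2.findContours(m,cv2.RETR_EXTERNAL,cv2.CHAIN_APPROX_NONE)[0],key=cv2.contourArea); return cv2.fitEllipse(cv2.convexHull(c))
def tri(a,p,b,q):
    A=[];r=[]
    for v,x in((a,p),(b,q)):
        d=v.ray(x);d/=np.linalg.norm(d);P=np.eye(3)-np.outer(d,d);A.append(P);r.append(P@v.c)
    X=np.linalg.lstsq(np.vstack(A),np.hstack(r),rcond=None)[0]
    return X,[np.round(v.proj(X)-x,2) for v,x in((a,p),(b,q))]
E
python3 - <<'E'
from h import *
np.set_printoptions(precision=4,suppress=True)
s,t=V("scene"),V("top")
B=(270,180,325,235);S=(270,165,325,225)
bt=ell(s.mask(S,100,125,120,255)),ell(t.mask(B,100,125,120,255)); print("blue",bt,tri(s,bt[0][0],t,bt[1][0]))
rs=big(s.mask((280,165,305,195),170,8,120,255)); y,x=np.nonzero(rs); print("red scene bbox",x.min(),x.max(),y.min(),y.max())
print([(r,x[y==r].mean()) for r in np.unique(y)])
rt=big(t.mask((285,195,310,218),170,8,100,255)); print("red top",cen(rt),rt.sum(), np.argwhere(rt).tolist())
w=big(s.mask((280,170,305,195),0,180,0,60,150)); print("collar s",cen(w),w.sum())
wt=ell(cv2.bitwise_or(t.mask((285,195,310,218),0,180,0,90,120),rt));print("collar top",wt,t.at(wt[0],.106))
print("disc top at .085",t.at(bt[1][0],.085))
# pot
br=t.mask((209,203,250,244),10,21,95,255,125); print("brass",cen(br),br.sum(),t.at(cen(br),.042),"hole",t.at((229,222.6),.042))
rim=s.mask((217,195,262,225),0,180,0,25,166); p=np.argwhere(rim)[:,::-1].astype(np.float32); print(len(p)); print(p.astype(int).tolist())
e=cv2.fitEllipse(p); print("rim",e,s.at(e[0],.08))
E
```

```text
blue (((292.75439453125, 187.55035400390625), (16.040374755859375, 32.932125091552734), 90.3184814453125), ((295.3689270019531, 205.37155151367188), (30.573999404907227, 31.55341911315918), 33.717533111572266)) (array([0.5026, 0.0784, 0.0812]), [array([-0.2 , -0.01]), array([0.16, 0.12])])
red scene bbox 291 294 173 181
[(np.int64(173), np.float64(293.5)), (np.int64(174), np.float64(292.5)), (np.int64(175), np.float64(293.0)), (np.int64(176), np.float64(293.0)), (np.int64(177), np.float64(293.0)), (np.int64(178), np.float64(293.0)), (np.int64(179), np.float64(293.0)), (np.int64(180), np.float64(293.0)), (np.int64(181), np.float64(292.5))]
red top [296.5333 203.3333] 15 [[201, 297], [202, 296], [202, 297], [202, 298], [203, 295], [203, 296], [203, 297], [203, 298], [204, 295], [204, 296], [204, 297], [204, 298], [205, 295], [205, 296], [205, 297]]
collar s [289.2098 178.7622] 143
collar top ((296.11846923828125, 203.92539978027344), (12.37685489654541, 12.788917541503906), 152.63119506835938) [0.5039 0.0786 0.106 ]
disc top at .085 [0.5024 0.0793 0.085 ]
brass [228.1802 222.6036] 222 
[... 396 characters left out ...]
 210], [255, 211], [254, 212], [255, 212], [224, 213], [225, 213], [254, 213], [255, 213], [225, 214], [226, 214], [253, 214], [254, 214], [226, 215], [227, 215], [251, 215], [252, 215], [228, 216], [229, 216], [230, 216], [249, 216], [250, 216], [251, 216], [229, 217], [230, 217], [231, 217], [232, 217], [233, 217], [247, 217], [248, 217], [234, 218], [235, 218], [236, 218], [237, 218], [238, 218], [239, 218], [240, 218], [241, 218], [242, 218], [243, 218], [244, 218], [246, 218], [247, 218], [237, 219], [238, 219], [239, 219], [240, 219], [241, 219], [242, 219]]
rim ((235.49925231933594, 208.07809448242188), (19.07297706604004, 40.69237518310547), 110.88056182861328) [0.4741 0.3253 0.08  ]
```

```bash
python3 - <<'E'
from h import *
np.set_printoptions(precision=4,suppress=True)
s,t=V("scene"),V("top")
rim=s.mask((222,206,259,221),0,180,0,25,166); p=np.argwhere(rim)[:,::-1]; p=np.vstack([p,[[245.5,204],[248,205],[231.5,205]]]).astype(np.float32)
e=cv2.fitEllipse(p); print("rim",e)
for dy in (0,):
    X=s.at(e[0],.08); print(X)
W=np.array([s.at(q,.08) for q in p])[:,:2]
A=np.c_[2*W,np.ones(len(W))]; c=np.linalg.lstsq(A,(W**2).sum(1),rcond=None)[0]; print("circle on z=.08",c[:2],np.sqrt(c[2]+c[:2]@c[:2]))
# eyelet: saturation deficit near centre
P=np.mgrid[218:228,224:234]; w=np.clip(100-t.hsv[218:228,224:234,1],0,None)
print(w.tolist()); hc=cv2.moments((w[1:8,1:8]).astype(np.float32)); hc=(225+hc["m10"]/hc["m00"],219+hc["m01"]/hc["m00"]); print("hole",hc,t.at(hc,.042))
print("tri rim centre vs hole ray:",tri(s,e[0],t,t.proj([*t.at(hc,.042)[:2],.08])))
# outline in top: pot + foot
m=big(cv2.bitwise_not(t.mask((205,200,255,248),17,30,85,255,125)*255)[200:248,205:255]//255)
br=ell(t.mask((209,203,250,244),10,21,95,255,125)); print("brass",br,t.at(br[0],.042))
# stem top/collar tri
print("stem top check", t.at((296.55,203.2),.132), s.at((293,172.5+1),.132))
E
```

```text
rim ((239.75439453125, 210.99131774902344), (14.934685707092285, 30.418291091918945), 88.93376159667969)
[0.4491 0.3234 0.08  ]
circle on z=.08 [0.4497 0.3229] 0.04951720457242116
[[87, 83, 50, 0, 0, 0, 0, 0, 0, 0], [85, 67, 14, 0, 0, 0, 0, 0, 0, 0], [73, 29, 0, 0, 0, 0, 0, 0, 0, 0], [37, 0, 0, 0, 43, 57, 28, 0, 0, 0], [0, 0, 0, 31, 80, 83, 61, 0, 0, 0], [0, 0, 0, 32, 83, 81, 57, 0, 0, 0], [0, 0, 0, 0, 35, 43, 15, 0, 0, 49], [0, 0, 0, 0, 0, 0, 0, 0, 39, 81], [0, 0, 0, 0, 0, 0, 0, 21, 79, 85], [0, 0, 0, 0, 0, 0, 0, 65, 84, 84]]
hole (228.2467222884386, 222.0119189511323) [0.4517 0.325  0.042 ]
tri rim centre vs hole ray: (array([0.4511, 0.3239, 0.0794]), [array([-0.43, -0.05]), array([0.33, 0.2 ])])
brass ((228.87841796875, 221.58641052246094), (12.501113891601562, 25.290727615356445), 36.70783233642578) [0.4533 0.3227 0.042 ]
stem top check [0.5019 0.0796 0.132 ] [0.5092 0.0733 0.132 ]
```

Pot axis is about (0.450, 0.323). Its rim centre triangulates to z=0.079, which fits the stated 80 mm. The lids' axis is about (0.503, 0.079). I'll move over the lids.

{"name": "creep_tool", "arguments": {"deltas": {"ticks": [[-0.031, -0.0203, 0, 0, 0.085], [-0.031, -0.0203, 0, 0, 0.085], [-0.031, -0.0203, 0, 0, 0.085], [-0.031, -0.0203, 0, 0, 0.085], [-0.031, -0.0203, 0, 0, 0.085], [-0.031, -0.0203, 0, 0, 0.085], [-0.031, -0.0203, 0, 0, 0.085], [-0.031, -0.0203, 0, 0, 0.085], [-0.031, -0.0203, 0, 0, 0.085], [-0.031, -0.0203, 0, 0, 0.085]]}, "force": 30}}

```text
time_s: 1.3
position: [0.42, 0.2001, 0.2424]
tool_rot: [[-0.923, 0.384, 0.0], [0.384, 0.923, 0.0], [-0.0, 0.0, -1.0]]
ft_force: [1.0, -0.3, -0.3]
grip_width: 0.0845
gripper_force: 0.0
```

{"name": "creep_tool", "arguments": {"deltas": {"ticks": [[-0.031, -0.0203, 0, 0, 0.085], [-0.031, -0.0203, 0, 0, 0.085], [-0.031, -0.0203, 0, 0, 0.085], [-0.0, 0, 0, 0, 0.085], [0, 0, 0, 0, 0.085]]}, "force": 30}}

```text
time_s: 1.8
position: [0.4819, 0.1092, 0.2421]
tool_rot: [[-0.923, 0.385, -0.001], [0.385, 0.923, 0.0], [0.001, -0.0, -1.0]]
ft_force: [0.1, 0.1, -0.1]
grip_width: 0.0851
gripper_force: 0.0
```

```bash
python3 - <<'E'
from h import *
np.set_printoptions(precision=4,suppress=True)
o=monitor.observe(); print(o["position"],o["tool_rot"].T@(np.array([.503,.079,.2])-o["position"]))
s,t=V("scene"),V("top")
# finer lid measure, pot unoccluded check
for v,b in((s,(270,165,325,225)),(t,(270,180,325,235))):
    print(ell(v.mask(b,100,125,120,255)))
cv2.imwrite("pics/s1.png",cv2.resize(s.im[140:240,220:360,::-1],None,fx=5,fy=5))
E
```

```text
[0.4819 0.1092 0.2421] [-0.0311 -0.0197  0.042 ]
((292.5948181152344, 187.8177490234375), (15.39646053314209, 32.53334426879883), 90.98818969726562)
((291.59161376953125, 209.95933532714844), (7.3672075271606445, 35.25617599487305), 94.96459197998047)
```

View pics/s1.png

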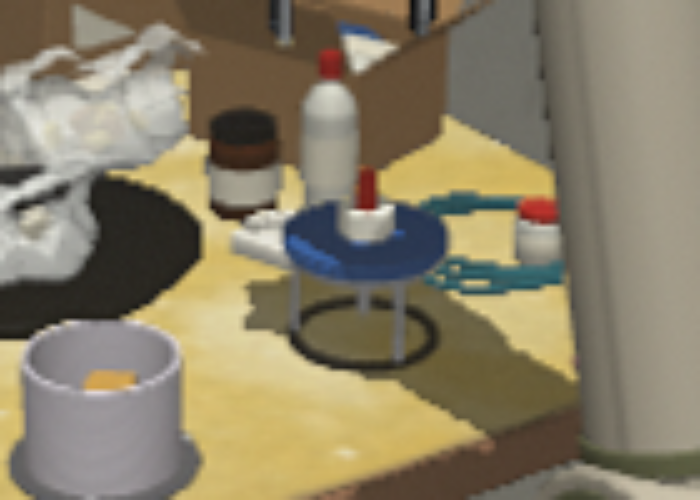

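The crop shows the fingers above and nothing around the lids, with the stem top at about scene pixel (293.5,173.5). I'll descend over the stem.

{"name": "creep_tool", "arguments": {"deltas": {"ticks": [[-0.0155, -0.01, 0.02, 0, 0.085], [-0.0156, -0.0097, 0.022, 0, 0.085], [0, 0, 0.02, 0, 0.085], [0, 0, 0, 0, 0.085], [0, 0, 0, 0, 0.085]]}, "force": 30}}

```text
time_s: 2.4
position: [0.5028, 0.0803, 0.181]
tool_rot: [[-0.924, 0.383, 0.0], [0.383, 0.924, 0.0], [-0.0, 0.0, -1.0]]
ft_force: [0.2, 0.3, -0.2]
grip_width: 0.0845
gripper_force: 0.0
```

```bash
python3 - <<'E'
from h import *
np.set_printoptions(precision=4,suppress=True)
o=monitor.observe(); print(o["position"],o["tool_rot"].T@(np.array([.503,.0787,.120])-o["position"]))
s=V("scene")
r=big(s.mask((280,165,305,195),170,8,120,255));y,x=np.nonzero(r);print(x.min(),x.max(),y.min(),y.max(),s.proj([.503,.0787,.132]),s.proj([.503,.0787,.106]))
cv2.imwrite("pics/s2.png",cv2.resize(s.im[120:230,230:360,::-1],None,fx=5,fy=5))
E
```

```text
[0.5028 0.0803 0.181 ] [-0.0007 -0.0014  0.061 ]
291 294 174 181 [292.7637 174.4108] [292.5808 181.1621]
```

View pics/s2.png

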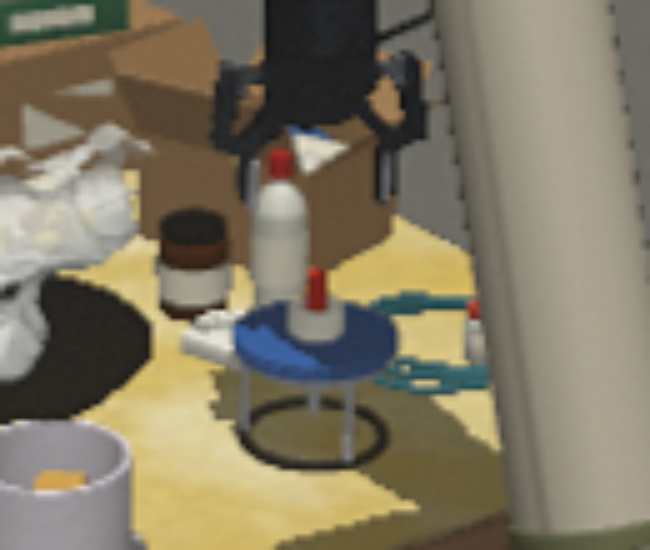

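The stem (318 in the crop) sits midway between the fingers (247 and 387). I'll descend and close on it.

{"name": "creep_tool", "arguments": {"deltas": {"ticks": [[-0.0007, -0.0012, 0.02, 0, 0.085], [0, 0, 0.02, 0, 0.06], [0, 0, 0.015, 0, 0.04], [0, 0, 0.006, 0, 0.03], [0, 0, 0, 0, 0.02], [0, 0, 0, 0, 0.01], [0, 0, 0, 0, 0.005], [0, 0, 0, 0, 0.005], [0, 0, 0, 0, 0.005], [0, 0, 0, 0, 0.005]]}, "force": 60}}

```text
time_s: 3.45
position: [0.5037, 0.0782, 0.1205]
tool_rot: [[-0.923, 0.384, 0.002], [0.384, 0.923, 0.0], [-0.002, 0.001, -1.0]]
ft_force: [-2.4, 0.1, 6.3]
grip_width: 0.0138
gripper_force: 59.0
```

```bash
python3 - <<'E'
from h import *
s=V("scene")
r=big(s.mask((280,165,305,195),170,8,120,255));print(r.sum(),cen(r) )
print(ell(s.mask((270,165,325,225),100,125,120,255)))
cv2.imwrite("pics/s3.png",cv2.resize(s.im[140:230,240:350,::-1],None,fx=6,fy=6))
E
```

```text
25 [292.92 177.64]
((292.2150573730469, 187.88818359375), (15.402613639831543, 32.908573150634766), 91.45561981201172)
```

View pics/s3.png

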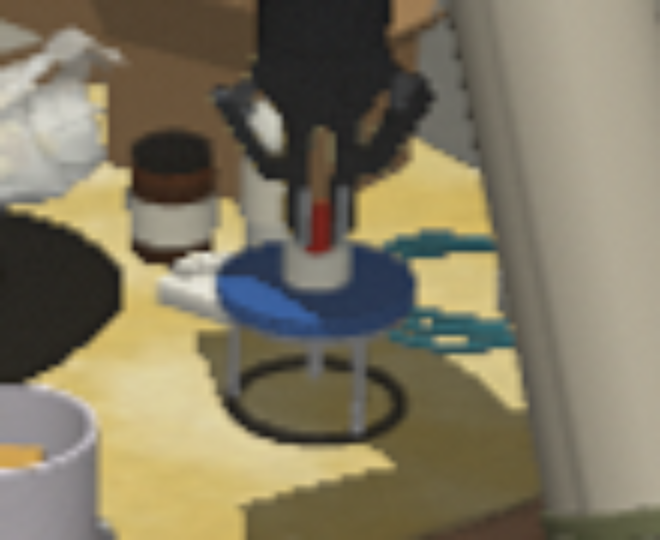

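The pads hold the red stem just above the collar with 59 N. I'll lift, then check the pair is still together.

{"name": "creep_tool", "arguments": {"deltas": {"ticks": [[0, 0, -0.005, 0, 0.005], [0, 0, -0.01, 0, 0.005], [0, 0, -0.015, 0, 0.005], [0, 0, -0.015, 0, 0.005], [0, 0, -0.015, 0, 0.005], [0, 0, -0.015, 0, 0.005], [0, 0, -0.015, 0, 0.005], [0, 0, -0.01, 0, 0.005], [0, 0, 0, 0, 0.005], [0, 0, 0, 0, 0.005]]}, "force": 60}}

```text
time_s: 4.5
position: [0.503, 0.0781, 0.219]
tool_rot: [[-0.923, 0.384, -0.001], [0.384, 0.923, 0.0], [0.001, -0.0, -1.0]]
ft_force: [-0.0, 0.2, -3.2]
grip_width: 0.0138
gripper_force: 58.5
```

```bash
python3 - <<'E'
from h import *
np.set_printoptions(precision=4,suppress=True)
s,t=V("scene"),V("top"); o=monitor.observe(); p=o["position"]; print(p, o["ft_force"],o["grip_width"])
e=ell(s.mask((265,120,330,200),100,125,120,255)); print(e, s.at(e[0],p[2]-.120+.083))
r=big(s.mask((280,130,305,170),170,8,120,255));print(r.sum(),cen(r),s.proj([p[0],p[1],p[2]]))
# rod: where predicted
print("rodtip",s.proj([p[0],p[1],p[2]-.103]))
print(o["tool_rot"].T@(np.array([.450,.323,p[2]])-p))
cv2.imwrite("pics/s4.png",cv2.resize(s.im[110:220,235:350,::-1],None,fx=5,fy=5))
E
```

```text
[0.5029 0.0781 0.2186] [ 0.1808 -0.0852 -3.0534] 0.013854257614486637
((292.99822998046875, 162.1515655517578), (14.183036804199219, 33.415645599365234), 90.64085388183594) [0.4964 0.0839 0.1816]
27 [293.8519 151.2593] [293.5584 151.1904]
rodtip [292.8098 178.6585]
[0.1428 0.2059 0.0001]
```

View pics/s4.png

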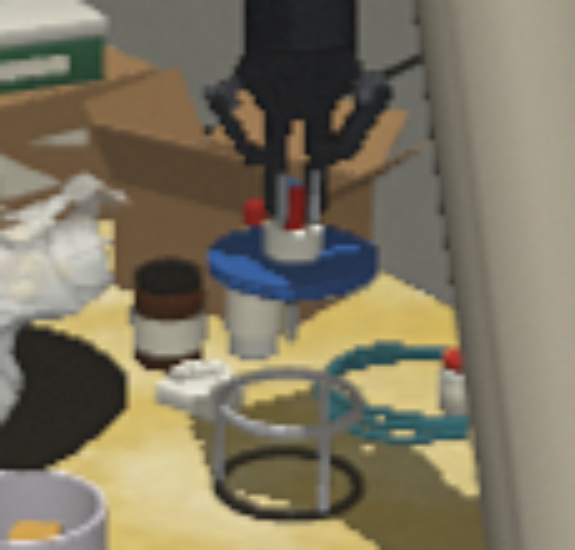

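The pair is lifted level and nested, with about 3.2 N of weight. The rod shows below the lid at about (293,177), as predicted. I'll carry it over the pot.

{"name": "creep_tool", "arguments": {"deltas": {"ticks": [[0.007, 0.010, 0, 0, 0.005], [0.0137, 0.0198, 0, 0, 0.005], [0.0163, 0.0235, 0, 0, 0.005], [0.0163, 0.0235, 0, 0, 0.005], [0.0163, 0.0235, 0, 0, 0.005], [0.0163, 0.0235, 0, 0, 0.005], [0.0163, 0.0235, 0, 0, 0.005], [0.0163, 0.0235, 0, 0, 0.005], [0.0137, 0.0198, 0, 0, 0.005], [0.008, 0.0115, 0, 0, 0.005]]}, "force": 60}}

```text
time_s: 5.6
position: [0.4501, 0.3206, 0.2188]
tool_rot: [[-0.924, 0.382, -0.001], [0.382, 0.924, 0.0], [0.001, -0.0, -1.0]]
ft_force: [0.3, -0.4, -2.6]
grip_width: 0.0137
gripper_force: 58.7
```

{"name": "creep_tool", "arguments": {"deltas": {"ticks": [[0.0026, 0.0038, 0, 0, 0.005], [0, 0, 0, 0, 0.005], [0, 0, 0, 0, 0.005]]}, "force": 60}}

```text
time_s: 5.9
position: [0.4506, 0.3223, 0.2192]
tool_rot: [[-0.923, 0.384, -0.0], [0.384, 0.923, -0.0], [0.0, -0.0, -1.0]]
ft_force: [0.2, -0.7, -3.2]
grip_width: 0.0138
gripper_force: 58.7
```

```bash
python3 - <<'E'
from h import *
np.set_printoptions(precision=4,suppress=True)
s,t=V("scene"),V("top"); o=monitor.observe(); p=o["position"]; R=o["tool_rot"]; print(p,R[:,2])
print(R.T@(np.array([.450,.323,p[2]])-p))
tip=p+R[:,2]*.103; print("pred tip",tip,s.proj(tip),"pred pot rim ctr",s.proj([.45,.323,.08]))
cv2.imwrite("pics/s5.png",cv2.resize(s.im[145:245,180:310,::-1],None,fx=6,fy=6,interpolation=cv2.INTER_NEAREST))
x,y=s.proj(tip).astype(int); print(s.hsv[y-5:y+5,x-7:x+8,2]); print(s.hsv[y-5:y+5,x-7:x+8,1])
rim=s.mask((222,204,259,221),0,180,0,25,166); q=np.argwhere(rim)[:,::-1].astype(np.float32)
W=np.array([s.at(a,.08) for a in q])[:,:2];c=np.linalg.lstsq(np.c_[2*W,np.ones(len(W))],(W**2).sum(1),rcond=None)[0]; print("rim",len(q),c[:2],np.sqrt(c[2]+c[:2]@c[:2]))
e=ell(s.mask((205,140,275,215),100,125,120,255)); print(e, s.at(e[0],p[2]-.120+.083))
E
```

```text
[0.4507 0.3222 0.2193] [-0.     -0.0002 -1.    ]
[ 0.001   0.0005 -0.    ]
pred tip [0.4507 0.3221 0.1163] [239.5548 200.5981] pred pot rim ctr [239.732  210.8472]
[[125 100  71  42  35  35  73 110 116 106  34  39  41  40  40]
 [ 60  46  32  38  37  35  73 111 119 107  31  38  40  42  38]
 [ 39  38  40  39  40  37  73 111 117 109  34  39  39  40  40]
 [ 39  40  41  37  39  34  72 110 119 109  36  39  41  40  40]
 [ 40  39  40  40  41  35 105 145  96  57  35  38  38  40  40]
 [ 39  40  38  39  40  35  59 126 137  33  36  40  41  41  37]
 [ 41  39  40  39  40  39  35  63  78  38  38  39  39  36  28]
 [ 39  38  39  39  38  37  37  37  36  36  38  36  31  24 133]
 [ 35  34  33  35  35  33  32  32  33  31  31  37 1
[... 169 characters left out ...]
  0  21  48  33  47  32  43  54]
 [ 52  40  38  33  45  62   7   2  20  51  45  52  52  45  51]
 [ 46  38  44  48  46  60   7   2  21  47  50  46  50  45  51]
 [ 45  52  45  45  44  44  63  47   3  49  36  40  47  38  45]
 [ 39  57  47  39  45  29  65  65  60  39  42  51  44  50  41]
 [ 50  46  51  52  32  46  36  65  62  47  47  46  52  42  27]
 [ 39  40  46  39  47  48  48  34  50  42  67  50  41  43 107]
 [ 36  45  46  58  58  54  64  72  62  74  82  69  93 101 108]
 [ 77  65  24   9   4   4   9   6   6   6   6   9  12  29  32]]
rim 36 [0.4469 0.3255] 0.04625416254576726
((238.8341064453125, 182.970703125), (17.171161651611328, 37.50230407714844), 87.97673797607422) [0.4425 0.3273 0.1823]
```

View pics/s5.png

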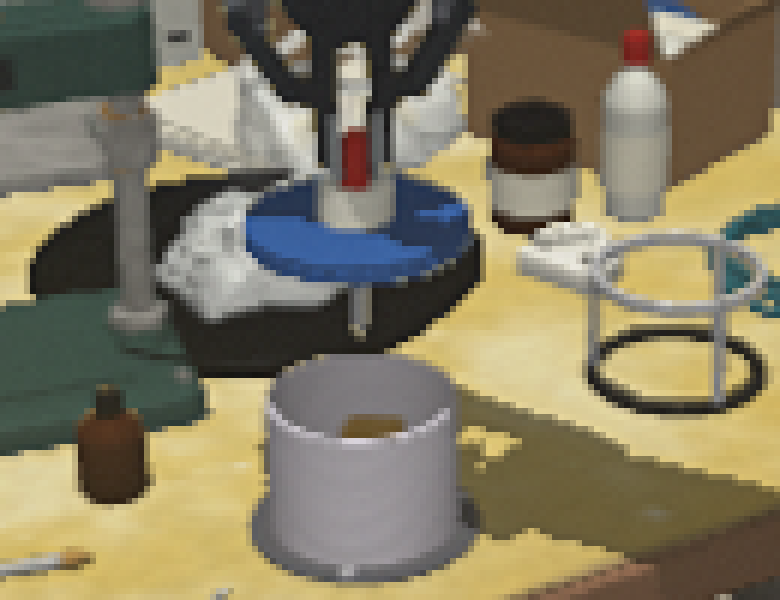

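The rod tip is at about (239.6,201) and the predicted rim centre is in column 239.7, so they're aligned within 1 mm. I'll correct slightly and descend until the tip is just above the eyelet.

{"name": "creep_tool", "arguments": {"deltas": {"ticks": [[0.001, 0.0005, 0.005, 0, 0.005], [0, 0, 0.01, 0, 0.005], [0, 0, 0.01, 0, 0.005], [0, 0, 0.01, 0, 0.005], [0, 0, 0.01, 0, 0.005], [0, 0, 0.01, 0, 0.005], [0, 0, 0.01, 0, 0.005], [0, 0, 0.005, 0, 0.005], [0, 0, 0, 0, 0.005], [0, 0, 0, 0, 0.005]]}, "force": 60}}

```text
time_s: 7.0
position: [0.4499, 0.3239, 0.1496]
tool_rot: [[-0.923, 0.384, 0.0], [0.384, 0.923, 0.0], [-0.0, 0.0, -1.0]]
ft_force: [-0.1, -0.1, -2.7]
grip_width: 0.0135
gripper_force: 58.7
```

{"name": "creep_tool", "arguments": {"deltas": {"ticks": [[0, 0, 0.004, 0, 0.005], [0, 0, 0.004, 0, 0.005], [0, 0, 0, 0, 0.005]]}, "force": 60}}

```text
time_s: 7.3
position: [0.4494, 0.3237, 0.1408]
tool_rot: [[-0.923, 0.384, -0.001], [0.384, 0.923, -0.0], [0.001, -0.001, -1.0]]
ft_force: [-0.1, -1.2, -3.4]
grip_width: 0.014
gripper_force: 58.7
```

```bash
python3 - <<'E'
from rig import env, monitor, job, get_image
import numpy as np
o=monitor.observe();print(o["position"].round(4),o["tool_rot"].round(4).tolist(),o["ft_force"].round(1),o["wrist_torque"].round(2),np.round(o["tool_rot"].T@([.450,.323,.128]-o["position"]),4))
E
```

```text
[0.4494 0.3237 0.1408] [[-0.9234, 0.3838, -0.0009], [0.3838, 0.9234, -0.0004], [0.0007, -0.0007, -1.0]] [-0.1 -1.2 -3.4] [ 0.01  0.01 -0.03] [-0.0008 -0.0004  0.0128]
```

The tip is 4 mm below the mouth with no contact force, so it's in the eyelet. Continuing down.

{"name": "creep_tool", "arguments": {"deltas": {"ticks": [[-0.0004, 0, 0.003, 0, 0.005], [0, 0, 0.003, 0, 0.005], [0, 0, 0.003, 0, 0.005], [0, 0, 0, 0, 0.005]]}, "force": 60}}

```text
time_s: 7.7
position: [0.4498, 0.3236, 0.1318]
tool_rot: [[-0.923, 0.384, -0.001], [0.384, 0.923, -0.0], [0.001, -0.001, -1.0]]
ft_force: [-0.2, 0.5, -3.4]
grip_width: 0.0135
gripper_force: 58.7
```

{"name": "creep_tool", "arguments": {"deltas": {"ticks": [[0, 0, 0.002, 0, 0.005], [0, 0, 0.001, 0, 0.005], [0, 0, 0.0005, 0, 0.005], [0, 0, 0, 0, 0.005]]}, "force": 60}}

```text
time_s: 8.1
position: [0.45, 0.3237, 0.1288]
tool_rot: [[-0.923, 0.384, -0.0], [0.384, 0.923, -0.0], [0.0, -0.0, -1.0]]
ft_force: [0.1, -0.5, -3.7]
grip_width: 0.0138
gripper_force: 58.7
```

```bash
python3 - <<'E'
from rig import env, monitor, job, get_image
import numpy as np
o=monitor.observe();print(o["position"].round(4),o["ft_force"].round(1),o["wrist_torque"].round(2),o["tool_rot"][:,2].round(4))
E
```

```text
[0.45   0.3237 0.1288] [ 0.1 -0.5 -3.7] [-0.06  0.    0.05] [-0. -0. -1.]
```

Still hanging freely, so I'll keep going in half-millimetre steps until contact.

{"name": "creep_tool", "arguments": {"deltas": {"ticks": [[0, 0, 0.0005, 0, 0.005], [0, 0, 0.0005, 0, 0.005], [0, 0, 0.0005, 0, 0.005], [0, 0, 0, 0, 0.005]]}, "force": 60}}

```text
time_s: 8.5
position: [0.4501, 0.3237, 0.1285]
tool_rot: [[-0.924, 0.384, 0.001], [0.384, 0.924, 0.0], [-0.001, 0.001, -1.0]]
ft_force: [-3.3, -2.2, 7.8]
grip_width: 0.0138
gripper_force: 59.9
```

{"name": "creep_tool", "arguments": {"deltas": {"ticks": [[0, 0, 0.0005, 0, 0.005], [0, 0, 0.0005, 0, 0.005], [0, 0, 0, 0, 0.005]]}, "force": 60}}

```text
time_s: 8.8
position: [0.4501, 0.3237, 0.1285]
tool_rot: [[-0.924, 0.383, 0.002], [0.383, 0.924, 0.001], [-0.002, 0.001, -1.0]]
ft_force: [-6.5, -4.1, 16.7]
grip_width: 0.014
gripper_force: 60.8
```

Contact came at TCP z 0.1285, which is exactly the seated height. I'll ease off and let go.

{"name": "creep_tool", "arguments": {"deltas": {"ticks": [[0, 0, -0.001, 0, 0.005], [0, 0, -0.0005, 0, 0.005], [0, 0, 0, 0, 0.02], [0, 0, 0, 0, 0.03], [0, 0, 0, 0, 0.045], [0, 0, 0, 0, 0.06], [0, 0, -0.01, 0, 0.07], [0, 0, -0.02, 0, 0.07], [0, 0, -0.02, 0, 0.07], [0, 0, 0, 0, 0.07]]}, "force": 60}}

```text
time_s: 9.8
position: [0.4511, 0.3242, 0.1809]
tool_rot: [[-0.923, 0.384, 0.005], [0.384, 0.923, 0.002], [-0.004, 0.004, -1.0]]
ft_force: [0.4, 0.1, -0.5]
grip_width: 0.0698
gripper_force: 0.0
```

```bash
python3 - <<'E'
from h import *
np.set_printoptions(precision=4,suppress=True)
s,t=V("scene"),V("top"); o=monitor.observe(); p=o["position"]; print(p,o["grip_width"],o["tool_rot"].tolist())
e=ell(s.mask((205,165,275,235),100,125,100,255)); print(e,s.at(e[0],.0905),s.proj([.45,.3235,.0905]))
r=big(s.mask((230,175,250,215),170,8,120,255));print(r.sum(),cen(r),s.at(cen(r),.127))
cv2.imwrite("pics/s6.png",cv2.resize(s.im[140:245,180:310,::-1],None,fx=5,fy=5,interpolation=cv2.INTER_NEAREST))
E
```

```text
[0.45   0.3237 0.178 ] 0.06985653665113058 [[-0.9234702925777103, 0.38366947297171017, 0.0005951773251160074], [0.3836696772307349, 0.9234703587902949, 0.00027424330017637814], [-0.00044440983552403434, 0.0004816070328736511, -0.9999997852772589]]
((239.0345001220703, 208.5824432373047), (19.811086654663086, 36.74756622314453), 88.4930419921875) [0.4472 0.3268 0.0905] [239.509  207.9905]
45 [239.1111 197.3111] [0.4531 0.3221 0.127 ]
```

View pics/s6.png

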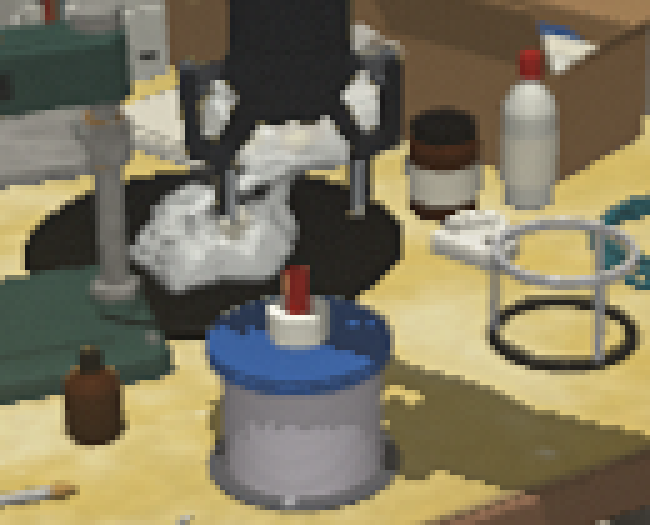

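The pair is level on the pot, with the stem and collar at about (239.5,200). The fingers, mid-column about 239, straddle it. I'll descend around the collar and close.

{"name": "creep_tool", "arguments": {"deltas": {"ticks": [[0, 0, 0.01, 0, 0.075], [0, 0, 0.015, 0, 0.075], [0, 0, 0.015, 0, 0.075], [0, 0, 0.015, 0, 0.075], [0, 0, 0.01, 0, 0.075], [0, 0, 0.006, 0, 0.07], [0, 0, 0.002, 0, 0.06], [0, 0, 0, 0, 0.05], [0, 0, 0, 0, 0.045], [0, 0, 0, 0, 0.045]]}, "force": 40}}

```text
time_s: 10.9
position: [0.4502, 0.3238, 0.1053]
tool_rot: [[-0.923, 0.384, 0.001], [0.384, 0.923, 0.0], [-0.001, 0.001, -1.0]]
ft_force: [-0.1, -0.1, 0.3]
grip_width: 0.0453
gripper_force: 0.0
```

{"name": "creep_tool", "arguments": {"deltas": {"ticks": [[0, 0, 0, 0, 0.042], [0, 0, 0, 0, 0.039], [0, 0, 0, 0, 0.036], [0, 0, 0, 0, 0.03], [0, 0, 0, 0, 0.03], [0, 0, 0, 0, 0.03]]}, "force": 40}}

```text
time_s: 11.5
position: [0.4501, 0.3237, 0.1055]
tool_rot: [[-0.924, 0.384, 0.001], [0.384, 0.924, 0.0], [-0.001, 0.0, -1.0]]
ft_force: [-0.8, -2.1, 5.6]
grip_width: 0.0388
gripper_force: 39.5
```

```bash
python3 - <<'E'
from h import *
s=V("scene"); cv2.imwrite("pics/s7.png",cv2.resize(s.im[140:245,180:310,::-1],None,fx=5,fy=5,interpolation=cv2.INTER_NEAREST))
E
```

```text
(no output)
```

View pics/s7.png

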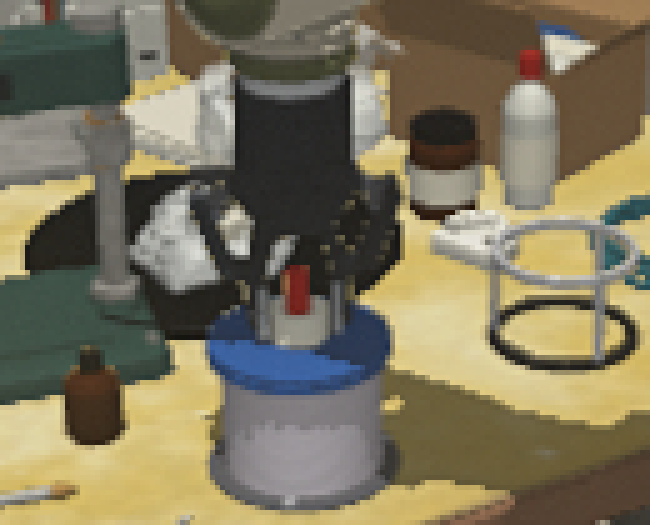

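The collar is gripped on both sides with 39.5 N, and the stem stands free between the fingers. I'll lift straight up about 12 cm.

{"name": "creep_tool", "arguments": {"deltas": {"ticks": [[0, 0, -0.002, 0, 0.03], [0, 0, -0.004, 0, 0.03], [0, 0, -0.006, 0, 0.03], [0, 0, -0.01, 0, 0.03], [0, 0, -0.015, 0, 0.03], [0, 0, -0.015, 0, 0.03], [0, 0, -0.018, 0, 0.03], [0, 0, -0.018, 0, 0.03], [0, 0, -0.018, 0, 0.03], [0, 0, -0.01, 0, 0.03]]}, "force": 40}}

```text
time_s: 12.55
position: [0.4503, 0.3238, 0.2229]
tool_rot: [[-0.923, 0.384, 0.002], [0.384, 0.923, 0.001], [-0.002, 0.002, -1.0]]
ft_force: [-0.2, -0.2, -1.2]
grip_width: 0.0387
gripper_force: 40.4
```

{"name": "creep_tool", "arguments": {"deltas": {"ticks": [[0, 0, -0.004, 0, 0.03], [0, 0, 0, 0, 0.03], [0, 0, 0, 0, 0.03], [0, 0, 0, 0, 0.03], [0, 0, 0, 0, 0.03]]}, "force": 40}}

```text
time_s: 13.05
position: [0.4499, 0.3236, 0.2243]
tool_rot: [[-0.923, 0.384, -0.001], [0.384, 0.923, -0.0], [0.001, -0.001, -1.0]]
ft_force: [-0.2, -0.5, -1.1]
grip_width: 0.0389
gripper_force: 40.4
```

```bash
python3 - <<'E'
from h import *
s=V("scene"); cv2.imwrite("pics/s8.png",cv2.resize(s.im[130:245,180:310,::-1],None,fx=5,fy=5,interpolation=cv2.INTER_NEAREST))
e=ell(s.mask((205,130,275,200),100,125,100,255)); p=monitor.observe()["position"];print(p,e,s.proj([p[0],p[1],p[2]-.0145]))
E
```

```text
[0.44993484 0.32362131 0.22437957] ((238.41009521484375, 174.95640563964844), (16.80394172668457, 38.817562103271484), 88.01937866210938) [238.45411804 173.74471231]
```

View pics/s8.png

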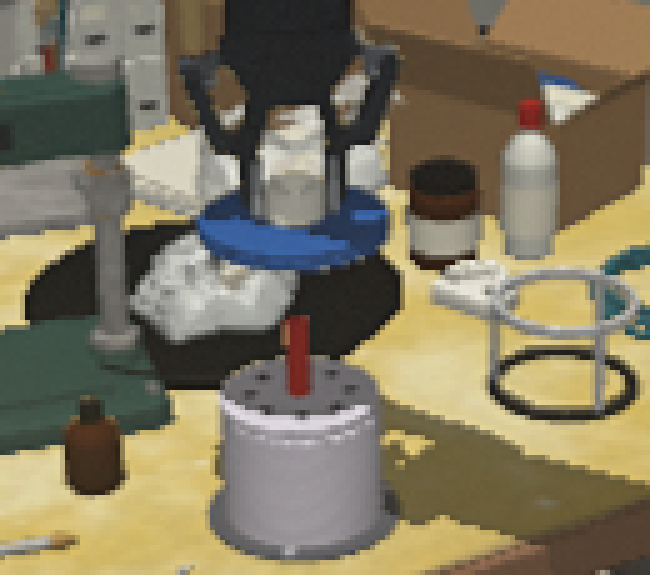

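The outer lid is held level about 12 cm up, and the vented inner lid sits flush on the pot with its stem at about (239.5,201). Handing in.

```bash
python3 -c "
from rig import env, monitor, job, get_image
print(job.close_job())"
```

```text
the job is handed in; nothing more can be done
None
```

The job is handed in, with no verdict returned: the inner lid is seated on the pot, its vents are clear, and the outer lid is held level about 12 cm above its nested place.

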